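# Screw the elbow in until it faces the hose saddle

## Robot

A 6-joint arm with a two-finger parallel gripper is mounted at the origin on the work surface. World frame = base frame: x ahead of the robot, y to its left, z up, the work surface at z = 0. Lengths are in m, angles in rad, forces in N, time in s.
With the tool pointing down it reaches from about 0.425 to 0.95 m from the base axis. Payload 3.5 kg.
Tool frame: the origin (TCP) lies at the very end of the fingers, on their centre line; the grasp point (between the pads) lies 19 mm behind it; z points along the fingers, y is the direction in which the jaws open and shut (so a half turn about z gives the same grasp; the last joint's range is limited). The gripper opens to 85 mm and grips with 20 to 120 N. Pads are 22 mm wide; open, the fingers measure 114 mm over their backs; the gripper's body (76 mm by 85 mm) begins 54 mm behind the grasp point. The pads swing forward as they close: fully open they stand 13 mm farther back than shut.
Start: joints at [-1.282, 0.286, 1.577, -0, 1.279, -0.15], TCP at [0.287, -0.611, 0.231] pointing down, gripper open.
Joint ranges: [-2.77, 2.77], [-0.9, 2.22], [0.21, 2.48], [-1.53, 4.67], [0.24, 2.81], [-2.84, 2.84]. Speed limits (rad/s): [2.79, 2.79, 3.14, 3.14, 3.14, 3.14].

## Interface

Orientations are given as a 3x3 rotation matrix whose columns are the frame's x, y, z axes.
In Python, from station import observe, read_camera, camera_model, job_done gives the robot as it stands.
- The arm moves only by the tool servo_tool, never from a script. Its argument "moves" is a list of rows, each a list of 5 numbers: the gripper command: -1 is fully open, 1 is shut, values between are in proportion, then the shift along the world's x, y, z each as a share of 0.3 m, from -1 to 1, then the turn about the world's z as a share of pi rad, from -1 to 1. A call has exactly 8 rows; each row shifts and turns the commanded pose from where the row before left it; what a row does not reach is not made up. A row lasts 1/10 s, in which the tool goes at most 50 mm and 8.59 degrees, less where a joint would pass 70% of its speed; a pose out of reach is approached as far as the arm can. A call with a number of a shift or a turn outside -1 to 1 is refused whole. A call with a gripper value outside its range is refused whole. The fingers move at their own pace and stop on an object; "grip_force" is the grip in N (left out, the last holds). Time passes only in rows, so rows that do not move let the fingers close, or fill a call up. It gives the time, the measured TCP pose, the force and the opening at its end, in the units of the state.
- observe(): the state, without advancing time (a new reading comes with each control period).
- read_camera(name): name is "scene" or "side" or "wrist"; returns the picture (400x640x3 uint8, blue, green, red); there is no depth.
- camera_model(name): a dict with "K" (3x3 intrinsics, pixels), "cam_to_world" (4x4, takes a point from camera to world coordinates). Camera axes: x right, y up, looking along -z (the intrinsics and any distortion apply to the point x, -y, -z); pixel columns grow to the right and rows downward; lengths in m; the calibration is good to about 2 mm. The wrist camera is an equidistant fisheye: a pixel r from the principal point sees the ray r / f radians off the axis. A picture is of the moment at which its call begins: read the wrist's pose just before it. camera_model takes no time and is no camera call; for the wrist camera it gives the pose at the moment of the call.
- job_done(): hands the job in, once; it reports no verdict.
The state is a dict: "t": time; "joint_pos": joint angles; "qd": joint speeds; "joint_efforts": joint torques, N m; "tool_pos": TCP position; "tcp_rot": TCP orientation; "contact_force": force on the tool from outside, world axes, zero at the start; "ft_torque": the same for the moment, N m; "width": finger opening in m.
Only numpy, scipy, OpenCV 4.12 (cv2) and the standard library are available. Lean on these libraries where they do the work, as an engineer would, in place of code of your own. Each camera call takes 0.05 s, during which the arm holds its last target.

## Task

On the saw bench a brass hose elbow has been started by hand in the hexagonal socket of a clamp block. Screw it in clockwise, against the rising resistance of the thread, and stop when its barbed outlet points straight at the U-shaped hose saddle on the same block, without screwing it well past the saddle. Let go of it, and do not turn the straight fitting in the other block.

Things in the scene. Friction and masses are not known exactly. Their poses are not given: they have to be found in the camera images.
- elbow (a joint): Turn of the brass elbow in its socket, rad: 0 just started (stop), grows as it is screwed in, clockwise from above. At 1.50 the outlet points straight at the saddle; at q it lies 1.50 - q counterclockwise of that. Starts at 0.1 to 0.7. Resists with 0.12 N m, rising steadily to 0.23 at 1.50; stays where let go; does not sink noticeably. Stop at 2.1.
- elbow_flats (a point): On the elbow's vertical screw axis, half-way up its flats, 112 mm over the bench. Brass block 26 long (x, along outlet) x 24 wide (y, flats to grip) x 48 mm tall (84 to 132 over the bench). Outlet tube 18 mm thick, level, 104 mm up, ends 61 mm from the axis. Hex collar, 27 mm over corners, ends 84 mm up; steel socket under it 35 mm over corners; clamp block reaches 55 mm up.
- saddle (a point): Middle of the U-shaped steel hose saddle, 40 mm wide, on a post on the foot plate of the elbow's block, 105 mm from the elbow's screw axis and 104 mm above the bench; its top is 118 mm above the bench. x points from the elbow's axis to the saddle, z up.
- straight (a joint): Turn of the straight brass hose fitting, rad, 0 as found. It stands upright in the other clamp block (no saddle there), barb up, its tip 135 mm above the bench. Already tight; to be left unturned.
Mind the look-alikes: they are no part of the job. Leave any purple look-alike of the part that bears elbow alone.

How it is judged:
At the end, for the whole second after the job is handed in: The elbow's outlet points at the hose saddle within 0.2 rad (11 degrees) either way, and it is at rest (value of joint elbow between 1.3 and 1.7 rad and velocity of joint elbow between -0.05 and 0.05 rad/s); the robot touches nothing.
It fails at once if the elbow is screwed more than 0.35 rad (20 degrees) past the saddle (value of joint elbow above 1.85 rad).
It fails at once if the straight fitting is turned by more than 0.2 rad (value of joint straight above 0.2 rad or value of joint straight below -0.2 rad).
It also fails if it takes over 32 s, if anything falls off the work surface, if the arm or the gripper's body presses on something with over 40 N, if the wrist force passes 120 N, or if a joint passes its speed limit or range.

## Working session

There is one attempt and no reset: what is moved stays moved. The work goes in short steps, Python scripts to look and compute and a tool call to move; the robot and the scene stay as the last step left them, time stands still between calls to the robot, and variables do not carry over. Pictures are saved under pics/ and viewed, and the job is handed in when it is done.

Besides the shell and the picture viewer there is one more tool, called after "Request:" by a JSON object that holds its "op" and its "data". servo_tool: Moves the arm, as the interface text tells. Shift numbers are shares of 0.3 m and turn numbers shares of pi rad, none past 1 either way. Its arguments: {"type":"object","properties":{"moves":{"type":"array","items":{"type":"array","items":{"type":"number","minimum":-1,"maximum":1}}},"grip_force":{"type":"number"}},"required":["moves"]}

```bash
mkdir -p pics; ls; python3 - <<'E'
from station import *
import cv2,numpy as np
s=observe();print(s)
for n in("scene","side","wrist"):
    m=camera_model(n);print(n,m)
    cv2.imwrite(f"pics/{n}0.png",read_camera(n))
E
```

```text
pics
{'t': 0.0, 'joint_pos': array([-1.28201949e+00,  2.87169622e-01,  1.57818518e+00,  8.33846047e-07,
        1.27859773e+00, -1.50020489e-01]), 'qd': array([-1.37075630e-03,  4.04400437e-04, -9.79892488e-04,  5.08643945e-05,
       -1.08580080e-03, -1.83162683e-03]), 'joint_efforts': array([-2.10605838e-03, -4.05982983e+01, -2.92625624e+01, -2.46744294e-04,
        5.77288694e-03,  9.48431307e-07]), 'tool_pos': array([ 0.28659884, -0.61040618,  0.22994011]), 'tcp_rot': array([[ 9.05263498e-01,  4.24850031e-01, -6.71279809e-04],
       [ 4.24850414e-01, -9.05260740e-01,  2.26238766e-03],
       [ 3.53492213e-04, -2.33325048e-03, -9.99997215e-01]]), 'contact_force': array([0.03686206, 0.20066289, 0.59456178]), 'ft_torque': array([ 0.02905337,  0.01507158, -0.04846264]), 'width': 0.08538003829573763}
scene {'K': array([[417.97605446,   0.        , 312.05241448],
       [  0.        , 417.97605446, 192.38238395],
       [  0.        ,   0.        ,   1.        ]]), 'cam_to_world': array([[-0.42903278, -0.59734047,  0.67758043,  1.16588706],
       [ 0.90323984, -0.2915214 ,  0.3149175
[... 297 characters left out ...]
     ]]), 'cam_to_world': array([[-0.99968083, -0.01640029, -0.01921653,  0.53038714],
       [-0.00730652, -0.54044993,  0.84134445,  1.0572668 ],
       [-0.02418386,  0.84121632,  0.54015761,  0.75971983],
       [ 0.        ,  0.        ,  0.        ,  1.        ]])}
wrist {'K': array([[309.70691629,   0.        , 319.72111436],
       [  0.        , 309.70691629, 201.61895121],
       [  0.        ,   0.        ,   1.        ]]), 'cam_to_world': array([[ 0.42443812,  0.86124259,  0.2794879 ,  0.35780852],
       [-0.90545568,  0.40422773,  0.12942159, -0.57744683],
       [-0.00151337, -0.30799536,  0.95138666,  0.37361617],
       [ 0.        ,  0.        ,  0.        ,  1.        ]])}
```

View pics/scene0.png

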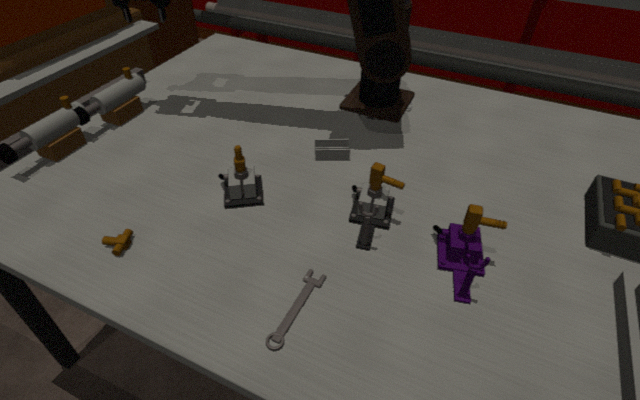

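View pics/side0.png

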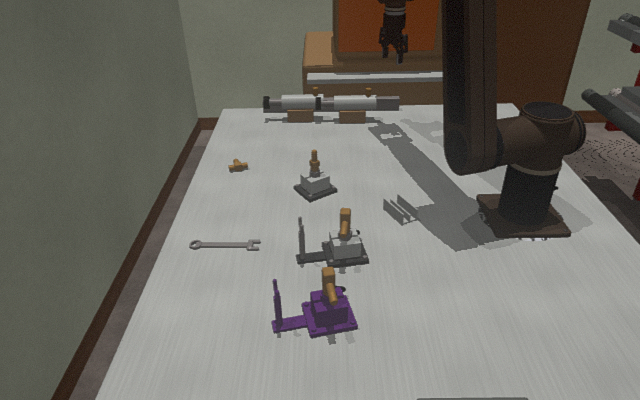

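View pics/wrist0.png

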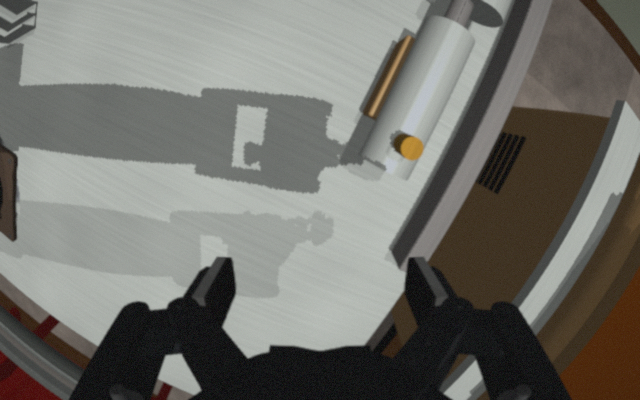

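Candidates: the brass elbow on the grey block with saddle (scene 377,178 / side 345,222), the purple-block elbow (scene 474,218, a look-alike to leave alone) and the straight fitting (scene 239,160). The grey-block elbow fits the description. I'll confirm it in an enlarged crop.

```bash
python3 - <<'E'
import cv2,numpy as np
a=cv2.imread("pics/scene0.png")[150:255,330:420]
b=cv2.imread("pics/side0.png")[195:275,285:380]
a=cv2.resize(a,None,fx=5,fy=5,interpolation=cv2.INTER_CUBIC);b=cv2.resize(b,None,fx=6,fy=6,interpolation=cv2.INTER_CUBIC)
a=cv2.convertScaleAbs(a,alpha=1.4);b=cv2.convertScaleAbs(b,alpha=1.4)
cv2.imwrite("pics/a.png",a);cv2.imwrite("pics/b.png",b)
E
```

```text
(no output)
```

View pics/a.png

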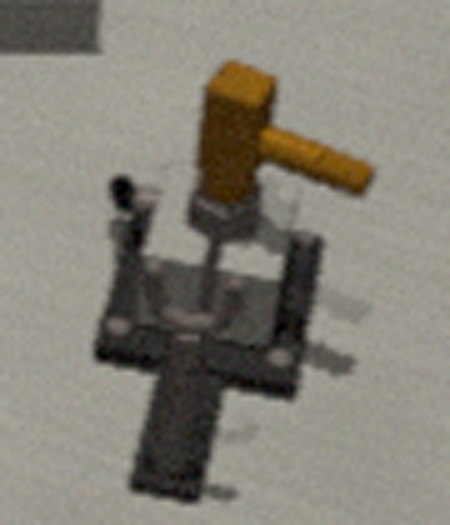

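View pics/b.png

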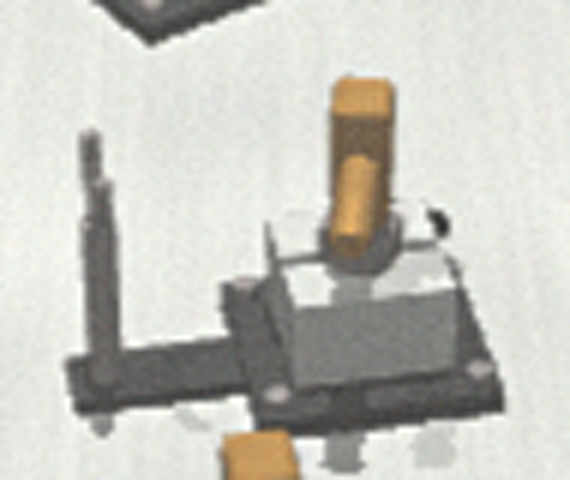

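```bash
cat > h.py <<'E'
from station import *
import numpy as np,cv2
def ray(n,u,v,m=None):
    m=m or camera_model(n);K=m["K"];T=np.array(m["cam_to_world"])
    x=(u-K[0,2])/K[0,0];y=(v-K[1,2])/K[1,1]
    if n=="wrist":
        r=np.hypot(x,y);d=np.array([x/r*np.sin(r),-y/r*np.sin(r),-np.cos(r)])
    else: d=np.array([x,-y,-1.])
    return T[:3,3],T[:3,:3]@d
def atz(n,u,v,z,m=None):
    o,d=ray(n,u,v,m);return o+d*(z-o[2])/d[2]
def tri(a,b):
    A=[];B=[]
    for n,u,v in(a,b):
        o,d=ray(n,u,v);d=d/np.linalg.norm(d);P=np.eye(3)-np.outer(d,d);A.append(P);B.append(P@o)
    return np.linalg.lstsq(np.vstack(A),np.hstack(B),rcond=None)[0]
E
python3 - <<'E'
from h import *
np.set_printoptions(precision=4,suppress=True)
for k,(a,b,z) in dict(top=((378.,166.2),(345.3,211.),.132),out=((402.8,185.4),(343.1,234.5),.104),sad=((368.2,209),(300.2,224),.104)).items():
    print(k,tri(("scene",*a),("side",*b)),atz("scene",*a,z),atz("side",*b,z))
# post foot end plate
print(atz("scene",330+165/5,150+492/5,0.005),atz("side",285+75/6,195+385/6,.005))
E
```

```text
top [0.4841 0.1532 0.1311] [0.4873 0.1545 0.132 ] [0.4835 0.1523 0.132 ]
out [0.4919 0.2121 0.1074] [0.4905 0.2128 0.104 ] [0.4905 0.2047 0.104 ]
sad [0.5897 0.1714 0.108 ] [0.5886 0.1721 0.104 ] [0.5889 0.1622 0.104 ]
[0.6031 0.1762 0.005 ] [0.5993 0.1714 0.005 ]
```

Request:
{"op": "servo_tool", "data": {"moves": [[-1,0.1,0.13,0,0.04],[-1,0.1,0.13,0,0.04],[-1,0.1,0.13,0,0.04],[-1,0.1,0.13,0,0.04],[-1,0.1,0.13,0,0.04],[-1,0.1,0.13,0,0.04],[-1,0.1,0.13,0,0.04],[-1,0.1,0.13,0,0.04]], "grip_force": 80}}

```text
t: 0.95
tool_pos: [0.5276, -0.2971, 0.2311]
tcp_rot: [[0.121, 0.993, -0.0], [0.993, -0.121, 0.0], [0.0, -0.0, -1.0]]
contact_force: [0.2, -0.4, -0.0]
width: 0.0852
```

Request:
{"op": "servo_tool", "data": {"moves": [[-1,-0.017,0.16,0,0],[-1,-0.017,0.16,0,0],[-1,-0.017,0.16,0,0],[-1,-0.017,0.16,0,0],[-1,-0.017,0.16,0,0],[-1,-0.017,0.16,0,0],[-1,-0.017,0.16,0,0],[-1,0,0,0,0]]}}

```text
t: 1.75
tool_pos: [0.4897, 0.0417, 0.231]
tcp_rot: [[0.12, 0.993, -0.001], [0.993, -0.12, 0.002], [0.002, -0.001, -1.0]]
contact_force: [0.4, -1.1, 0.3]
width: 0.0848
```

```bash
python3 - <<'E'
from h import *
import pickle
m=camera_model("wrist");s=observe();print(s["t"],s["tool_pos"],s["tcp_rot"],s["joint_pos"])
im=read_camera("wrist");pickle.dump((m,im),open("w1.pkl","wb"))
cv2.imwrite("pics/w1.png",im)
E
```

```text
1.75 [0.48974659 0.0417256  0.23103921] [[ 1.19539333e-01  9.92829204e-01 -7.20194108e-04]
 [ 9.92828100e-01 -1.19537934e-01  1.74552408e-03]
 [ 1.64691677e-03 -9.23687732e-04 -9.99998217e-01]] [-1.22610173e-01 -1.26383904e-01  2.01677863e+00  1.73151534e-03
  1.25212665e+00 -3.32814841e-03]
```

View pics/w1.png

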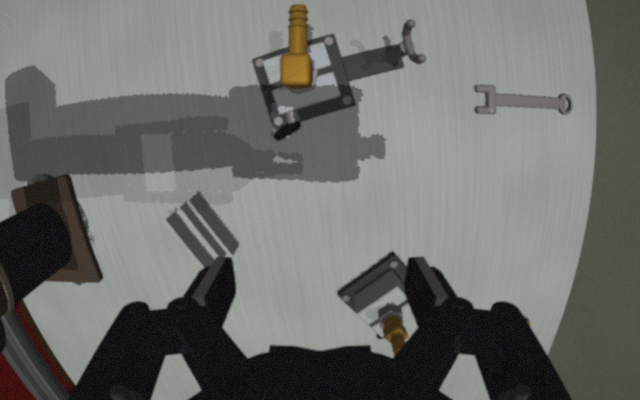

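```bash
python3 - <<'E'
import cv2
im=cv2.imread("pics/w1.png")[0:145,240:435]
cv2.imwrite("pics/w1c.png",cv2.convertScaleAbs(cv2.resize(im,None,fx=4,fy=4,interpolation=cv2.INTER_CUBIC),alpha=1.3))
E
```

```text
(no output)
```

View pics/w1c.png

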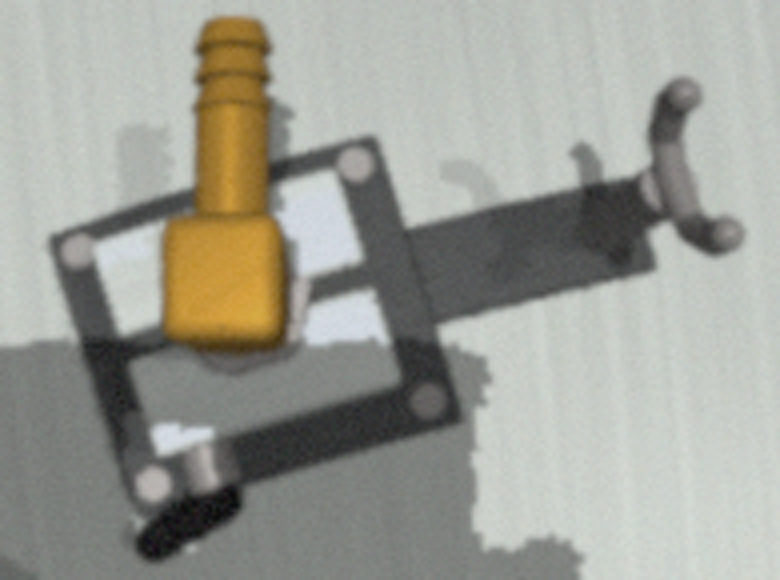

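```bash
python3 - <<'E'
from h import *
import pickle
np.set_printoptions(precision=4,suppress=True)
m,_=pickle.load(open("w1.pkl","rb"))
f=lambda u,v,z:atz("wrist",240+u/4-.4,v/4-.4,z,m)
c=f(224,281,.132);cs=[f(*p,.132) for p in((168,218),(281,218),(281,344),(166,341))]
print(c,np.mean(cs,0),cs)
t1=f(234,22,.104);t2=f(233,110,.113);t3=f(232,205,.113);print(t1,t2,t3)
s=[f(685,92,.118),f(728,235,.118)];S=np.mean(s,0);print(s,S)
c=np.mean(cs,0)
for n,d in(("tip",t1-c),("tube",t1-t3),("tube2",t2-t3),("sad",S-c)):print(n,np.degrees(np.arctan2(d[1],d[0])),np.hypot(*d[:2]))
# foot rectangle bolts z~.012 
b=[f(*p,.012) for p in((78,252),(355,163),(428,400),(153,483))];print(b)
for i,j in((0,1),(3,2)):
  d=b[j]-b[i];print("foot",np.degrees(np.arctan2(d[1],d[0])))
print("footcentre",np.mean(b,0))
E
```

```text
[0.4837 0.1495 0.132 ] [0.4836 0.1498 0.132 ] [array([0.4745, 0.1637, 0.132 ]), array([0.496 , 0.1605, 0.132 ]), array([0.493 , 0.1357, 0.132 ]), array([0.4711, 0.1394, 0.132 ])]
[0.491 0.212 0.104] [0.4888 0.1888 0.113 ] [0.4861 0.1679 0.113 ]
[array([0.5832, 0.1843, 0.118 ]), array([0.5886, 0.1524, 0.118 ])] [0.5859 0.1684 0.118 ]
tip 83.21582487555916 0.06259048818890224
tube 83.59938920649881 0.0443178649773195
tube2 82.68913934980334 0.02105221344652842
sad 10.289924709182332 0.10391321591792708
[array([0.4352, 0.1797, 0.012 ]), array([0.5176, 0.1947, 0.012 ]), array([0.5302, 0.1225, 0.012 ]), array([0.448 , 0.1082, 0.012 ])]
foot 10.352766470203008
foot 9.867888958962533
footcentre [0.4828 0.1513 0.012 ]
```

Request:
{"op": "servo_tool", "data": {"moves": [[-1,-0.0063,0.1214,0,0],[-1,-0.0063,0.1214,0,0],[-1,-0.0063,0.1214,0,0],[-1,0,0,-0.09,0],[-1,0,0,-0.09,0],[-1,0,0,-0.09,0],[-1,0,0,-0.09,0],[-1,0,0,-0.09,0]]}}

```text
t: 2.6
tool_pos: [0.4859, 0.1448, 0.0951]
tcp_rot: [[0.128, 0.992, 0.0], [0.992, -0.128, -0.0], [-0.0, 0.0, -1.0]]
contact_force: [0.6, 0.1, -0.1]
width: 0.0857
```

```bash
python3 - <<'E'
from h import *
s=observe();print(s["t"],s["tool_pos"],s["joint_pos"])
cv2.imwrite("pics/w2.png",read_camera("wrist"))
E
```

```text
2.6 [0.48588787 0.1448394  0.09513928] [ 8.95843896e-02  7.68745177e-02  2.08806010e+00 -5.38210572e-04
  9.76593908e-01  2.18217313e-01]
```

View pics/w2.png

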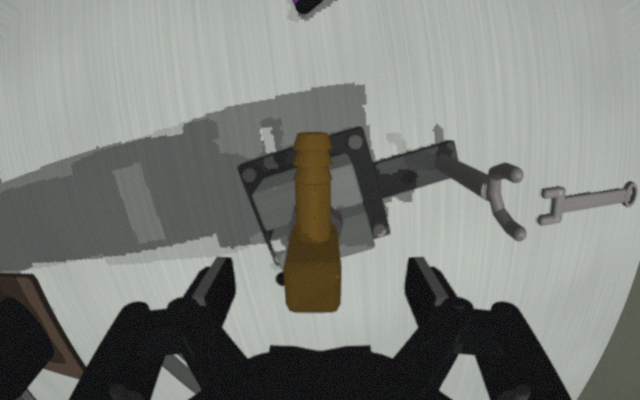

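Request:
{"op": "servo_tool", "data": {"moves": [[-1,-0.0067,0.02,0,0.003],[-1,0,0,0,0],[0.3,0,0,0,0],[0.6,0,0,0,0],[1,0,0,0,0],[1,0,0,0,0],[1,0,0,0,0],[1,0,0,0,0]], "grip_force": 80}}

```text
t: 3.45
tool_pos: [0.4837, 0.1523, 0.097]
tcp_rot: [[0.117, 0.993, 0.001], [0.993, -0.117, -0.0], [0.0, 0.001, -1.0]]
contact_force: [-1.3, -0.4, 3.9]
width: 0.0228
```

```bash
python3 - <<'E'
from h import *
s=observe();print(s)
cv2.imwrite("pics/w3.png",read_camera("wrist"))
E
```

```text
{'t': 3.45, 'joint_pos': array([ 1.04720849e-01,  7.39023778e-02,  2.08722535e+00, -1.03999558e-04,
        9.79928795e-01,  2.21939124e-01]), 'qd': array([-0.00082362,  0.00051384,  0.00162837, -0.00090506,  0.00444513,
        0.00184925]), 'joint_efforts': array([-4.58842877e-02, -2.60915422e+01, -2.39023876e+01,  3.01439082e-02,
       -3.20828995e-01, -9.97961441e-03]), 'tool_pos': array([0.4837165 , 0.15227533, 0.09700295]), 'tcp_rot': array([[ 1.16892502e-01,  9.93144425e-01,  5.42220878e-04],
       [ 9.93144573e-01, -1.16892503e-01, -2.98526684e-05],
       [ 3.37335442e-05,  5.41993275e-04, -9.99999853e-01]]), 'contact_force': array([-1.30130543, -0.40648998,  3.90836463]), 'ft_torque': array([-0.05213103,  0.21286878, -0.01904224]), 'width': 0.022814732394083586}
```

View pics/w3.png

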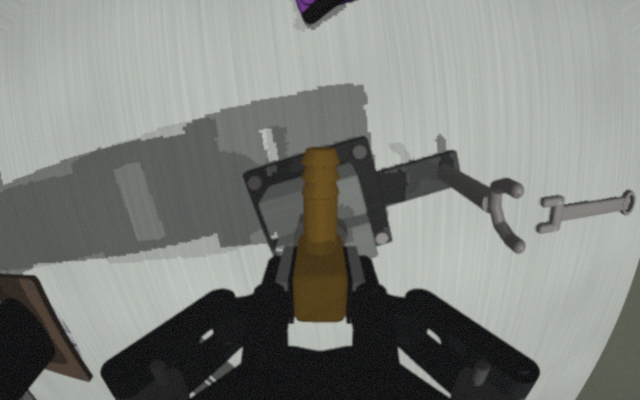

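Request:
{"op": "servo_tool", "data": {"moves": [[1,0,0,0,-0.02],[1,0,0,0,-0.035],[1,0,0,0,-0.035],[1,0,0,0,-0.035],[1,0,0,0,-0.035],[1,0,0,0,-0.035],[1,0,0,0,-0.035],[1,0,0,0,-0.02]]}}

```text
t: 4.3
tool_pos: [0.4845, 0.1519, 0.0971]
tcp_rot: [[0.786, 0.618, 0.002], [0.618, -0.786, -0.001], [0.001, 0.002, -1.0]]
contact_force: [2.1, -1.8, 2.5]
width: 0.0231
```

```bash
python3 - <<'E'
from h import *
s=observe();print(s["t"],s["tool_pos"],np.degrees(np.arctan2(s["tcp_rot"][1,0],s["tcp_rot"][0,0])),s["contact_force"],s["ft_torque"],s["width"],s["joint_pos"])
cv2.imwrite("pics/w4.png",read_camera("wrist"))
E
```

```text
4.3 [0.48449381 0.1518663  0.09706434] 38.16397945180816 [ 2.07723083 -1.76649033  2.49806343] [-0.2291554  -0.02633102  0.24686515] 0.023123883234258027 [ 1.04311011e-01  7.43082943e-02  2.08666032e+00 -1.47776698e-03
  9.78257860e-01  1.00984563e+00]
```

View pics/w4.png

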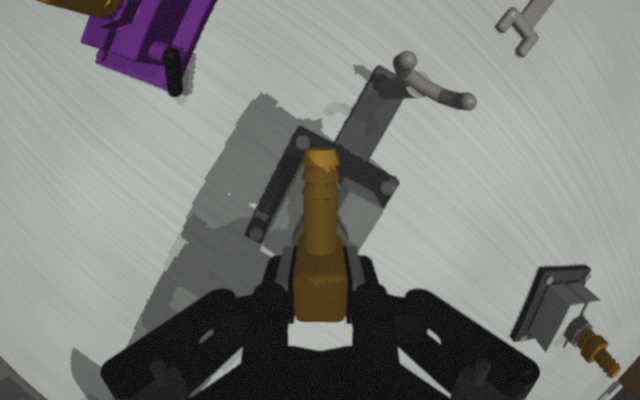

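Request:
{"op": "servo_tool", "data": {"moves": [[1,0,0,0,-0.02],[1,0,0,0,-0.03],[1,0,0,0,-0.03],[1,0,0,0,-0.03],[1,0,0,0,-0.025],[1,0,0,0,-0.015],[1,0,0,0,0],[1,0,0,0,0]]}}

```text
t: 5.15
tool_pos: [0.4847, 0.1514, 0.097]
tcp_rot: [[0.98, 0.198, 0.003], [0.198, -0.98, -0.002], [0.002, 0.002, -1.0]]
contact_force: [3.8, -5.6, 3.1]
width: 0.0231
```

```bash
python3 - <<'E'
from h import *
s=observe();print(s["t"],s["tool_pos"],np.degrees(np.arctan2(s["tcp_rot"][1,0],s["tcp_rot"][0,0])),s["contact_force"],s["ft_torque"],s["width"])
cv2.imwrite("pics/w5.png",read_camera("wrist"))
E
```

```text
5.15 [0.48467943 0.15138149 0.09703778] 11.394989993679328 [ 3.77352232 -5.62046136  3.11694238] [-0.70089538 -0.18751645 -0.01840536] 0.023113032189777193
```

View pics/w5.png

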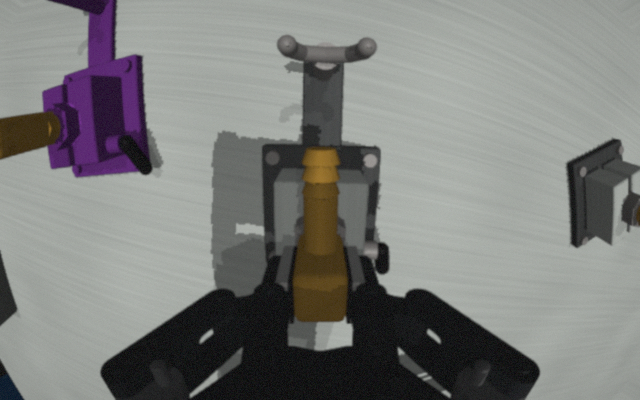

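Outlet tip at u≈321, saddle middle at u≈327: about 1° short. I'll add a touch more, release and rise.

Request:
{"op": "servo_tool", "data": {"moves": [[1,0,0,0,-0.007],[1,0,0,0,0],[0,0,0,0,0],[-1,0,0,0,0],[-1,0,0,0,0],[-1,0,0,0,0],[-1,0,0,0,0],[-1,0,0,0,0]]}}

```text
t: 6.0
tool_pos: [0.4833, 0.1524, 0.0962]
tcp_rot: [[0.985, 0.174, -0.0], [0.174, -0.985, 0.0], [-0.0, -0.0, -1.0]]
contact_force: [0.5, 0.7, 0.7]
width: 0.0854
```

Request:
{"op": "servo_tool", "data": {"moves": [[-1,0,0,0.04,0],[-1,0,0,0.08,0],[-1,0,0,0.1,0],[-1,0,0,0.1,0],[-1,0,0,0.1,0],[-1,0,0,0.06,0],[-1,0,0,0,0],[-1,0,0,0,0]]}}

```text
t: 6.8
tool_pos: [0.4833, 0.1522, 0.2406]
tcp_rot: [[0.985, 0.174, 0.001], [0.174, -0.985, 0.0], [0.001, -0.0, -1.0]]
contact_force: [0.1, 0.3, 0.0]
width: 0.0853
```

```bash
python3 - <<'E'
from h import *
import pickle
m=camera_model("wrist");s=observe();print(s["t"],s["tool_pos"],s["contact_force"],s["width"])
im=read_camera("wrist");pickle.dump((m,im),open("w6.pkl","wb"))
c=cv2.resize(im[60:300,220:420],None,fx=2.5,fy=2.5,interpolation=cv2.INTER_CUBIC);cv2.imwrite("pics/w6.png",cv2.convertScaleAbs(c,alpha=1.3))
cv2.imwrite("pics/scene6.png",read_camera("scene"))
E
```

```text
6.8 [0.4833263  0.15224381 0.24056307] [0.11550437 0.26615057 0.0464726 ] 0.0853231512662139
```

View pics/w6.png

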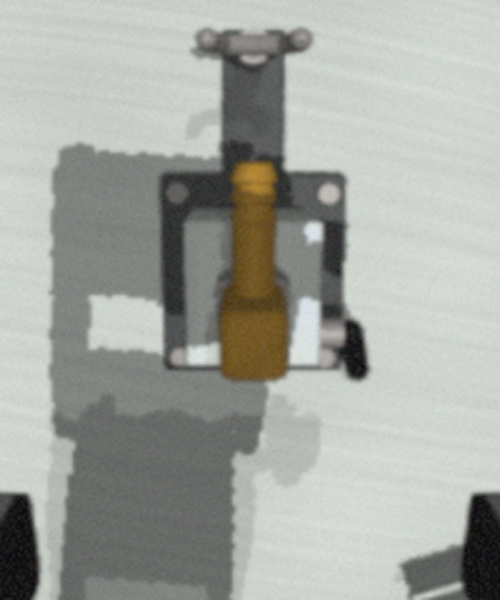

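View pics/scene6.png

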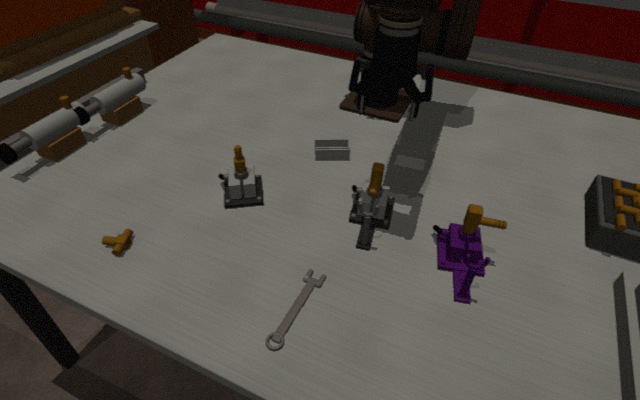

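The outlet tip (crop 254,170), the block middle (253,340) and the saddle middle (254,42) lie on one line, and the gripper is clear above. Handing in.

```bash
python3 -c "
from station import *
print(job_done())"
```

```text
the job is handed in; nothing more can be done
None
```

I gripped the brass elbow on the grey block by its flats at 80 N and screwed it about 73° clockwise. I then let go, rose clear and handed the job in at about 7 s of the 32 s allowed. No verdict came back.

- **Alignment:** in the last wrist picture the outlet tip, block middle and saddle middle lie on one line to within about 1°. The tool's yaw at release was 10.0°, against a measured saddle direction of 10.2°.
- **Gripper:** it is open about 0.1 m above the elbow, with almost no contact force.
- **Other fittings:** I never approached the straight fitting or the purple look-alike, and both look unchanged in the last scene picture.
- **Disagreements:** my position estimates for the elbow's axis differed by 2–5 mm between cameras. On the first approach the arm stopped about 6 mm short, which I corrected before closing the fingers. No checks failed.

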